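Unbolt the sample chest and open its lid

ROBOT

A 7-joint arm with a two-finger parallel gripper is mounted at the origin on the work surface; the furniture and walls round the work are solid. World frame = base frame: x ahead of the robot, y to its left, z up, the work surface at z = 0. Lengths are in m, angles in rad, forces in N, time in s.
With the tool pointing down it reaches from about 0.35 to 0.9 m from the base axis. Payload 7.2 kg.
Tool frame: the origin (TCP) lies midway between the tips of the shut fingers; the grasp point (between the pads) lies 19 mm behind it; z points along the fingers, x is the direction in which the jaws open and shut, and the axes are right-handed (so a half turn about z gives the same grasp; the last joint's range is limited). The gripper opens to 85 mm and grips with 20 to 120 N. Pads are 22 mm wide; open, the fingers measure 114 mm over their backs; the gripper's body (76 mm by 85 mm) begins 54 mm behind the grasp point. The pads swing forward as they close: fully open they stand 13 mm farther back than shut.
Start: joints at [-1.302, 0.411, -0.013, 1.596, 0.006, 1.134, -0.082], TCP at [0.207, 0.59, 0.231] pointing down, gripper open.
Joint ranges: [-2.95, 2.95], [-0.29, 1.99], [-1.47, 1.44], [0.14, 2.54], [-1.03, 4.17], [0.13, 1.85], [-2.86, 2.86]. Speed limits (rad/s): [2.39, 2.39, 3.01, 3.01, 3.14, 3.14, 3.14].

INTERFACE

Orientations are given as a unit quaternion [w, x, y, z].
In Python, from cell import reach, move_l, goto_joints, open_gripper, gripper_close, dwell, ik, get_image, camera_params, PlanningError, job_done, outline_of, current_time_s, current_qpos, current_joint_velocities, current_tau, current_tcp_pos, current_ee_rot, current_force, current_torque, current_gripper_width gives the robot as it stands. Calls block until the motion is done:
- reach(position, orientation): joint-space move of the TCP to a pose.
- move_l(position, ori=None, velocity=0.15, f_stop=None): straight line of the TCP; ori=None keeps the orientation; velocity is the mean speed in m/s. With f_stop (N) it stops when the force on the tool has changed by that much, and returns True; else False.
- goto_joints(angles): joint-space move.
- open_gripper() and gripper_close(newtons=None): open the fingers fully, or close them until they stop; newtons is the grip in N (None keeps the last).
- dwell(seconds).
- ik(position, orientation): joint angles nearest the present ones, or None.
- get_image(name): name is "scene" or "top" or "wrist"; returns (picture, depth): 384x512x3 uint8, blue, green, red; 384x512 float32, m along the optical axis (not along the pixel's ray), 0 where there is no reading.
- camera_params(name): a dict with "vertical_fov" (degrees; the focal length in pixels is half the picture's height over the tangent of half this angle, whatever the lens; pixels are square), "cx", "cy" (the principal point, pixels), "dist" ([k1, k2, p1, p2, k3] as OpenCV has them; the pictures are not rectified), "rvec" (rotation vector, rad) and "tvec" (3), from world to camera coordinates, as OpenCV has them. Camera axes: x right, y down, z forward; pixel columns grow to the right and rows downward; lengths in m; the calibration is good to about 2 mm. A picture is of the moment at which its call begins: read the wrist's pose just before it. camera_params takes no time and is no camera call; for the wrist camera it gives the pose at the moment of the call.
A pose or a line that the arm cannot do raises PlanningError and nothing moves.
- job_done(): hands the job in, once; it reports no verdict.
Trained networks look in the newest picture that a camera, given by its name, has taken for a name from the list of things; names that differ only in an ending like _2 or _b are one class to them, and where a whole thing is asked for, a point or a joint stands for the part that bears it (a point fixed in the world has none). Each returns a list of dicts, best first, with "conf" (0 to 1); they miss things now and then, are a little off and sometimes report something else, mostly with a low value. They report only what shows in the picture. A call takes as long as a camera call.
- outline_of(thing, camera): "region" (384x512 bool, what is visible of it) and "point" ([column, row] in pixels, amid what is visible of it).
Readings, each from a call of its own:
- current_time_s(): time.
- current_qpos(): joint angles.
- current_joint_velocities(): joint speeds.
- current_tau(): joint torques, N m.
- current_tcp_pos(): TCP position.
- current_ee_rot(): TCP orientation.
- current_force(): force on the tool from outside, world axes, zero at the start.
- current_torque(): the same for the moment, N m.
- current_gripper_width(): opening from 0.0 (shut) to 1.0 (fully open).
Only numpy, scipy, OpenCV 4.12 (cv2) and the standard library are available. Lean on these libraries where they do the work, as an engineer would, in place of code of your own. Each camera call takes 0.05 s, during which the arm holds its last target. There are 200 camera calls.

TASK

Unlock the grey sample chest: lift the handle of its barrel bolt up out of the notch, draw the bolt back away from the lid as far as it goes and lay the handle down in the other notch. Then take the lid by its grip and swing it all the way back, leave it standing open, and let go. Do not push aside or knock over the things standing around and on the chest.

Things in the scene. Friction and masses are not known exactly. Their poses are not given: they have to be found in the camera images.
- chest: grey sheet-steel chest fixed to the worktop, 150 mm deep (its x) by 320 mm wide (its y), top 90 mm above the worktop. Origin: centre of the underside; x points away from the robot's side (front is -x), y along its length, z up. The +y half of the top is a fixed deck carrying the barrel bolt near the front edge; the -y half is the hinged lid.
- bolt (a joint): slide of the bolt's rod (steel, 14 mm thick, 205 mm long), m: 0 = shot, its nose through the keeper staple on the lid; 0.070 = fully drawn towards the chest's +y (its stop). About 1.5 N of friction. It slides only while the handle is lifted out of the guard plate's notches. Until it is drawn the lid cannot rise.
- guard_plate (a point): mid top edge of the notched upright plate in front of the bolt, fixed to the chest: 6 mm thick, 24 to 30 mm in front of the bolt axis, top 20 mm above the axis, along the chest's y. Two notches open upward, 70 mm apart, each 22 mm wide; the 12 mm handle arm lies midway in one with the bolt at 0, in the other at 0.070.
- handle (a joint): turn of the handle about the bolt axis, rad: 0 = level, pointing to the chest's front (-x), lying in a notch; grows as the handle rises, 1.5 = nearly upright (stop). The arm is clear of the guard plate above about 0.95. Turns freely; let go below upright, it falls by its own weight, into a notch if it is over one.
- handle_grip (a point): middle of the handle's black round grip (16 mm thick, 56 mm long, from 40 to 96 mm from the bolt axis); this point lies 68 mm from the bolt axis. Turns and slides with the handle.
- bolt_axis (a point): point on the bolt axis, fixed to the chest, where the handle stands with the bolt shot: 45 mm in front of and 45 mm to the +y side of the chest's centre, 118 mm above its underside (28 mm above its top).
- lid (a joint): lid angle, rad: 0 = shut, 1.57 = upright, 1.75 = stop. Stiff hinge (about 0.45 N m): stays where it is left. Lid 153 x 157 mm, 8 mm thick, 0.35 kg, with a keeper staple (32 x 30 mm, 46 mm high) near the deck; lifts at its front edge.
- lid_grip (a point): on the lid's upright grip fin (12 mm thick along the chest's y, 48 mm long along x, 38 mm above the lid), 24 mm above the lid's top face, 118 mm in front of the hinge line; the fin stands in the front half of the lid. Moves with the lid.
- lid_hinge (a point): point on the lid's hinge line, straight behind the fin, 86 mm above the worktop, fixed to the chest; the line runs along the chest's y at its far top edge. At angle 0 lid_grip lies 118 mm in front of and 28 mm above it.
- petri_dish: petri dish standing on the chest's deck, behind the bolt; 54 mm across, 14 mm high. Origin: centre of its underside. Leave alone.
- vial_a: capped glass vial standing in front of the chest; 24 mm across, 72 mm high. Origin: centre of its underside. Leave alone.
- vial_b: a second vial of the same size, also in front of the chest. Origin: centre of its underside. Leave alone.
- tape_roll: roll of tape lying in front of the chest; 104 mm across, 25 mm high. Origin: centre of its underside. Leave alone.
- bench_timer: small white timer beside the chest's lid end; 50x75x62 mm. Origin: centre of its underside. Leave alone.
- tip_box: yellow carton; 85x121x55 mm. Origin: centre of its underside. Leave alone.
- amber_bottle: brown bottle at the back on the left; 65 mm across, 128 mm high. Origin: centre of its underside. Leave alone.
- micropipette: pipette lying on the left of the worktop; 307 mm long, 30 mm high. Origin: centre of its underside. Leave alone.

How it is judged:
On the way, in this order (a step that is already met when the one before it is completed fails the run):
1. the bolt's handle is lifted out of the notch while the bolt is still shot (value of joint handle above 0.7 rad and value of joint bolt below 0.03 m).
2. with the lid still shut, the bolt is fully drawn and its handle lies in the other notch (value of joint bolt above 0.06 m and value of joint handle below 0.25 rad and value of joint lid below 0.06 rad), for 0.2 s.
3. the lid is swung back to its stop (value of joint lid above 1.5 rad), for 0.2 s.
At the end, for the whole second after the job is handed in: The bolt is drawn at least 60 of its 70 mm, its handle lies in the second notch (under 0.25 rad above level), the lid stands open beyond 1.5 rad and is at rest (value of joint bolt above 0.06 m and value of joint handle below 0.25 rad and value of joint lid above 1.5 rad and velocity of joint lid between -0.05 and 0.05 rad/s); the robot touches nothing.
It fails at once if one of the things around or on the chest is pushed more than 30 mm from its place (distance of any of petri_dish, vial_a, vial_b, tape_roll, bench_timer, tip_box, amber_bottle, micropipette from where it was at the start of the episode above 0.03 m).
It fails at once if a vial, the timer or the bottle is knocked over (angle between any of vial_a, vial_b, bench_timer, amber_bottle's own z axis and vertical above 0.6 rad).
It also fails if it takes over 51 s, if anything falls off the work surface, if the arm or the gripper's body presses on something with over 40 N, if the wrist force passes 120 N, or if a joint passes its speed limit or range.

## Working session

There is one attempt and no reset: what is moved stays moved. The work goes in short steps, each a Python script; the robot and the scene stay as the last script left them, time stands still between calls to the robot, and variables do not carry over. Pictures are saved under pics/ and viewed, about 8 in all and at most 12, crops included, and the job is handed in when it is done.

```bash
mkdir -p pics; ls
cat > h.py <<'E'
import numpy as np, cv2
from cell import *
from scipy.spatial.transform import Rotation as R
def cam(n):
    p=camera_params(n); f=192/np.tan(np.radians(p["vertical_fov"])/2)
    K=np.array([[f,0,p["cx"]],[0,f,p["cy"]],[0,0,1]]); 
    return K,np.array(p["dist"],float),np.array(p["rvec"],float),np.array(p["tvec"],float)
def cloud(n,depth,mask,c=None):
    K,d,r,t=c or cam(n); v,u=np.nonzero(mask&(depth>0))
    q=cv2.undistortPoints(np.stack([u,v],1).astype(float)[:,None],K,d)[:,0]
    z=depth[v,u]; X=np.c_[q*z[:,None],z]
    return (X-t.ravel())@cv2.Rodrigues(r)[0]
def proj(n,P,c=None):
    K,d,r,t=c or cam(n); return cv2.projectPoints(np.array(P,float).reshape(-1,3),r,t,K,d)[0][:,0]
E
python3 - <<'E'
from h import *
print(current_time_s(),current_ee_rot())
for n in ["scene","top"]:
    im,d=get_image(n); cv2.imwrite(f"pics/{n}0.png",im); np.save(f"{n}0.npy",d)
    for th in ["chest","handle","lid","lid_grip","guard_plate","petri_dish","vial_a","tape_roll","bench_timer","tip_box","amber_bottle","micropipette"]:
        for o in outline_of(th,n)[:3]:
            if o["conf"]<.3: continue
            P=cloud(n,d,o["region"]); 
            if len(P): print(n,th,round(o["conf"],2),np.round(o["point"]),np.round(np.median(P,0),3),np.round(P.min(0),3),np.round(P.max(0),3))
E
```

```text
pics
0.0 [ 5.09234883e-04  8.15611080e-01  5.78599959e-01 -6.28041630e-04]
scene chest 0.78 [299. 192.] [ 0.498 -0.119  0.088] [ 0.416 -0.255 -0.007] [0.651 0.116 0.139]
scene chest 0.45 [215. 134.] [0.706 0.3   0.07 ] [0.689 0.279 0.   ] [0.805 0.347 0.131]
scene handle 0.66 [274. 193.] [ 0.46  -0.051  0.123] [ 0.416 -0.058  0.114] [ 0.518 -0.039  0.13 ]
scene handle 0.56 [300. 192.] [ 0.499 -0.117  0.088] [ 0.416 -0.256 -0.006] [0.735 0.118 0.139]
scene handle 0.53 [371. 213.] [ 0.576 -0.33   0.042] [ 0.558 -0.361 -0.006] [ 0.66  -0.291  0.064]
scene lid 0.95 [322. 196.] [ 0.542 -0.179  0.089] [ 0.479 -0.253  0.081] [ 0.64  -0.097  0.138]
scene lid 0.42 [297. 195.] [ 0.499 -0.116  0.088] [ 0.416 -0.255 -0.007] [0.738 0.135 0.139]
scene lid_grip 0.55 [322. 192.] [ 0.538 -0.176  0.089] [ 0.479 -0.253 -0.002] [ 0.731 -0.076  0.138]
scene guard_plate 0.69 [301. 196.] [ 0.499 -0.117  0.088] [ 0.416 -0.255 -0.006] [0.743 0.116 0.139]
scene petri_dish 0.48 [277. 167.] [ 0.585 -0.012  0.102] [ 0.564 -0.037  0.088] [0.614 0.013 0.107]
scene vial_a 0.34 [275. 183.] [ 0.506 -0.049  0.122] [ 0
[... 1704 characters left out ...]
6   0.03 ]
top tape_roll 0.47 [281. 176.] [ 0.551 -0.1    0.09 ] [ 0.423 -0.277 -0.006] [0.662 0.072 0.141]
top tape_roll 0.32 [357. 272.] [ 0.274 -0.312  0.054] [ 0.23  -0.391 -0.007] [ 0.317 -0.255  0.062]
top bench_timer 0.59 [356. 166.] [ 0.59  -0.324  0.055] [ 0.563 -0.375 -0.006] [ 0.624 -0.291  0.066]
top tip_box 0.84 [357. 273.] [ 0.274 -0.312  0.054] [ 0.231 -0.377 -0.003] [ 0.314 -0.255  0.062]
top amber_bottle 0.7 [312. 172.] [ 0.562 -0.175  0.089] [ 0.483 -0.277 -0.006] [ 0.67 -0.09  0.14]
top amber_bottle 0.59 [145. 113.] [0.712 0.298 0.09 ] [ 0.693  0.277 -0.001] [0.759 0.331 0.133]
top micropipette 0.68 [150. 183.] [0.521 0.287 0.022] [ 0.363  0.267 -0.007] [0.624 0.32  0.034]
```

Run:
```python
from h import *
im=cv2.imread("pics/top0.png"); a=cv2.resize(im[100:300,190:390],None,fx=2.9,fy=2.9,interpolation=cv2.INTER_CUBIC)
cv2.imwrite("pics/topc.png",a)
d=np.load("top0.npy"); P=cloud("top",d,np.ones_like(d,bool))
def box(P,lo,hi): return P[np.all((P>lo)&(P<hi),1)]
# chest top surface
T=box(P,[.42,-.3,.083],[.72,.12,.097]); rect=cv2.minAreaRect(T[:,:2].astype(np.float32)*1000); print(rect, np.round(cv2.boxPoints(rect)))
F=box(P,[.46,-.24,.112],[.62,-.12,.2]); print("fin",len(F),F.min(0),F.max(0),np.median(F,0), cv2.minAreaRect(F[:,:2].astype(np.float32)*1000))
H=box(P,[.40,-.09,.108],[.50,-.02,.2]); print("handle",len(H),H.min(0),H.max(0)); 
G=box(P,[.40,-.075,.112],[.465,-.03,.15]);print(np.median(G,0),cv2.minAreaRect(G[:,:2].astype(np.float32)*1000))
```

```text
((562.6102294921875, -95.14059448242188), (160.95765686035156, 320.7156677246094), 1.3556292057037354) [[ 478.   63.]
 [ 486. -257.]
 [ 647. -254.]
 [ 639.   67.]]
fin 204 [ 0.49544655 -0.21172421  0.11275534] [ 0.54198757 -0.12041528  0.13939339] [ 0.51621643 -0.14387647  0.12933728] ((518.80419921875, -166.04071044921875), (91.27045440673828, 46.55667495727539), 89.88089752197266)
handle 201 [ 0.42078647 -0.07551041  0.10918497] [ 0.49960363 -0.02232596  0.14057063]
[ 0.44266405 -0.05049602  0.12361808] ((442.9467468261719, -51.019691467285156), (14.61562442779541, 44.394466400146484), 87.36173248291016)
```

View pics/topc.png

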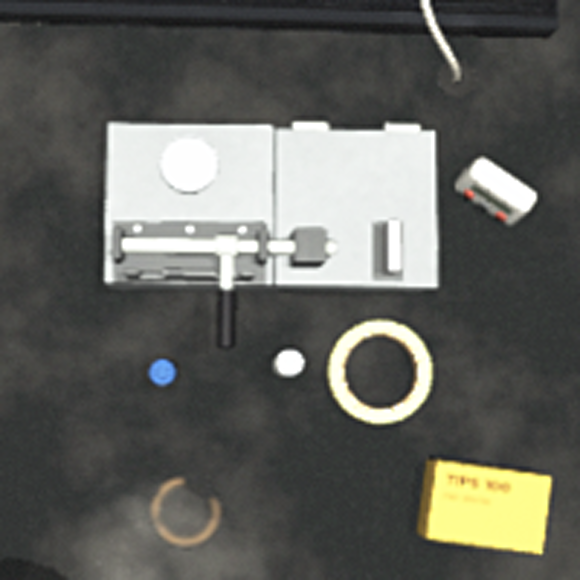

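View pics/scene0.png

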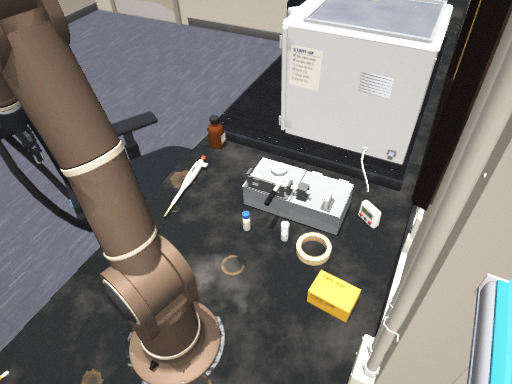

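Run:
```python
from h import *
q=[0,.70711,.70711,0]
reach([.50,-.10,.34],q); print(current_time_s(),current_qpos(),current_tcp_pos())
c=cam("wrist"); im,d=get_image("wrist"); cv2.imwrite("pics/w1.png",im); np.save("w1.npy",d)
import pickle; pickle.dump(c,open("w1.pkl","wb"))
P=cloud("wrist",d,np.ones_like(d,bool),c); P=P[P[:,2]<.2]
def box(lo,hi): return P[np.all((P>lo)&(P<hi),1)]
mr=lambda S:(np.round(cv2.minAreaRect(S[:,:2].astype(np.float32)*1000)[0]),)+cv2.minAreaRect(S[:,:2].astype(np.float32)*1000)[1:]
for n,S in dict(top=box([.42,-.3,.083],[.72,.12,.097]),fin=box([.46,-.26,.112],[.62,-.15,.2]),hand=box([.40,-.085,.115],[.472,-.02,.2]),rod=box([.495,-.04,.118],[.53,.09,.2]),staple=box([.48,-.145,.125],[.54,-.09,.2]),vials=box([.37,-.14,.06],[.43,.04,.1])).items():
    print(n,len(S),*( [np.round(S.min(0),3),np.round(S.max(0),3),np.round(np.median(S,0),3),mr(S)] if len(S)>3 else []))
```

```text
3.975 [-0.63669144  0.15050679  0.85270808  1.7493901  -0.11753497  1.294853
  1.81473934] [ 0.50023303 -0.0991112   0.33983367]
top 15251 [ 0.48  -0.256  0.083] [0.641 0.065 0.097] [ 0.562 -0.113  0.091] (array([561., -95.]), (159.08853149414062, 320.66656494140625), 0.6808854937553406)
fin 415 [ 0.494 -0.214  0.112] [ 0.541 -0.15   0.131] [ 0.516 -0.205  0.128] (array([ 517., -182.]), (47.21213912963867, 63.54541015625), 1.6006652116775513)
hand 513 [ 0.419 -0.06   0.117] [ 0.472 -0.044  0.128] [ 0.445 -0.053  0.125] (array([446., -52.]), (52.54173278808594, 15.716182708740234), 0.10496517270803452)
rod 855 [ 0.498 -0.04   0.118] [0.527 0.055 0.136] [0.512 0.02  0.125] (array([516.,   8.]), (28.87891960144043, 95.69020080566406), 4.708957672119141)
staple 621 [ 0.499 -0.145  0.125] [ 0.531 -0.09   0.139] [ 0.514 -0.126  0.136] (array([ 515., -117.]), (54.46062088012695, 31.87809181213379), 89.89785766601562)
vials 502 [ 0.385 -0.128  0.06 ] [0.42  0.018 0.075] [ 0.403 -0.004  0.072] (array([404., -55.]), (23.820959091186523, 147.35276794433594), 6.072700500488281)
```

View pics/w1.png

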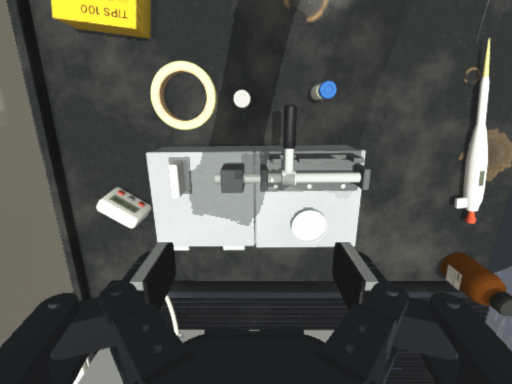

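```bash
cat >> h.py <<'E'
yaw=np.radians(1.0); Z=R.from_euler('z',yaw)
def quat(tilt=0):  # tilt>0: fingers point ahead (+x) as well as down
    r=Z*R.from_euler('y',-tilt)*R.from_quat([.70711,.70711,0,0]); x=r.as_quat(); return [x[3],x[0],x[1],x[2]]
def tcp(g,tilt=0): # TCP for grasp point g
    return np.array(g)+.019*(Z.apply([np.sin(tilt),0,-np.cos(tilt)]))
AX=np.array([.5115,-.0505,.118])
def hg(th,s=0,r=.068): return AX+Z.apply([-r*np.cos(th),s,r*np.sin(th)])
def st(m): print(m,round(current_time_s(),2),np.round(current_tcp_pos(),4),np.round(current_force(),1),np.round(current_torque(),2),round(current_gripper_width(),3),flush=True)
E
python3 - <<'E'
from h import *
g=hg(0)+[0,.001,0]
reach(tcp(g)+[0,0,.09],quat()); st("above")
move_l(tcp(g),velocity=.12,f_stop=15); st("down")
gripper_close(25); st("closed")
for th in [.2,.4,.6,.8,1.0,1.15]:
    s=move_l(tcp(hg(th)+[0,.001,0]),velocity=.06,f_stop=35); st(th)
    if s: print("STOP"); break
im,d=get_image("scene"); cv2.imwrite("pics/s2.png",cv2.resize(im[130:270,190:390],None,fx=3,fy=3))
E
```

```text
above 4.73 [ 0.445  -0.0509  0.1901] [ 0.1 -0.7 -0.2] [-0.01 -0.05  0.  ] 1.002
down 5.63 [ 0.4441 -0.051   0.0996] [ 0.6 -0.6  0.7] [-0.   -0.02 -0.01] 1.0
closed 6.27 [ 0.4436 -0.0506  0.0991] [-0.5  1.3  1.8] [-0.03  0.13 -0.06] 0.178
0.2 6.64 [ 0.4447 -0.0507  0.1128] [-0.7 -0.5 -2. ] [-0.09  0.21 -0.08] 0.179
0.4 7.02 [ 0.4486 -0.0506  0.1256] [-2.4 -1.1 -0.8] [-0.19  0.62 -0.04] 0.174
0.6 7.39 [ 0.4555 -0.0505  0.1377] [-5.  -0.3  1. ] [-0.15  0.9  -0.07] 0.174
0.8 7.77 [ 0.4647 -0.0504  0.1482] [-3.7 -0.2  3.1] [-0.25  0.81 -0.07] 0.178
1.0 8.14 [ 0.4754 -0.0502  0.1564] [-3.7 -0.8  3.4] [-0.23  0.59  0.02] 0.176
1.15 8.46 [ 0.4839 -0.0499  0.1611] [-3.1 -0.4  2.3] [-0.1   0.65  0.06] 0.179
```

View pics/s2.png

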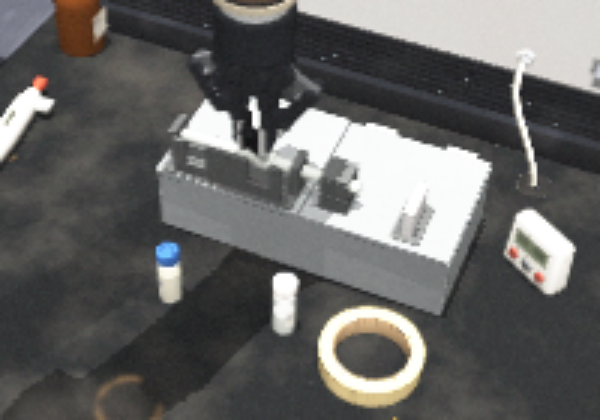

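The handle no longer sticks out in front; it stands up between the fingers (about 250,130), and the vials, at (168,270) and (285,300), are untouched. Next I draw the bolt and lay the handle down.

Run:
```python
from h import *
s=move_l(tcp(hg(1.15,.071)),velocity=.06,f_stop=15); st(("slid",s))
for th in [.95,.75,.55,.35,.15,.02]:
    s=move_l(tcp(hg(th,.070)),velocity=.06,f_stop=20); st(th)
    if s: print("STOP"); break
else:
    open_gripper(); st("open")
    move_l(tcp(hg(0,.07))+[0,0,.1],velocity=.15); st("up")
    reach([.49,-.10,.34],quat()); 
    c=cam("wrist"); im,d=get_image("wrist"); cv2.imwrite("pics/w3.png",im)
    P=cloud("wrist",d,np.ones_like(d,bool),c); P=P[P[:,2]<.2]
    def box(lo,hi): return P[np.all((P>lo)&(P<hi),1)]
    for n,S in dict(fin=box([.46,-.26,.112],[.62,-.15,.2]),fintop=box([.46,-.26,.124],[.62,-.155,.2]),hand=box([.40,-.085,.105],[.472,.06,.2]),staple=box([.48,-.145,.132],[.54,-.09,.2]),lidf=box([.4,-.24,.083],[.7,-.16,.097])).items():
        if len(S): print(n,len(S),np.round(S.min(0),3),np.round(S.max(0),3),np.round(np.median(S,0),3))
    print(current_time_s())
```

```text
('slid', False) 9.82 [0.4828 0.0178 0.161 ] [ 3.1 -9.1 -4.4] [-1.92 -0.58  0.06] 0.177
0.95 10.2 [0.472  0.0174 0.1548] [ 3.9 -5.9 -3.5] [-1.45 -0.92 -0.1 ] 0.177
0.75 10.57 [0.4621 0.0174 0.146 ] [ 3.4 -5.4 -0.4] [-1.38 -0.93 -0.06] 0.178
0.55 10.95 [0.4536 0.0173 0.1351] [ 2.8 -5.7 -1.9] [-1.29 -0.66 -0.08] 0.177
0.35 11.32 [0.4476 0.0172 0.1228] [ 2.1 -5.4  0.7] [-1.26 -0.57 -0.07] 0.177
0.15 11.7 [0.4441 0.0172 0.1096] [ 2.1 -5.9  0.7] [-1.19 -0.49 -0.07] 0.173
0.02 12.0 [0.4434 0.0172 0.1011] [ 0.7 -5.6  5.7] [-1.27 -0.08 -0.03] 0.179
open 12.68 [0.4423 0.0184 0.1003] [-0.5  0.1 -0.1] [ 0.03 -0.03  0.01] 1.0
up 13.49 [0.4418 0.0185 0.1984] [-0.3 -0.1  0.4] [-0.01 -0.02 -0.01] 1.001
fin 401 [ 0.494 -0.214  0.112] [ 0.541 -0.201  0.131] [ 0.516 -0.205  0.128]
fintop 307 [ 0.494 -0.214  0.124] [ 0.541 -0.201  0.131] [ 0.517 -0.207  0.128]
hand 524 [0.418 0.009 0.117] [0.472 0.025 0.129] [0.444 0.015 0.125]
staple 541 [ 0.499 -0.143  0.132] [ 0.531 -0.113  0.14 ] [ 0.515 -0.128  0.137]
lidf 4361 [ 0.483 -0.24   0.085] [ 0.643 -0.16   0.097] [ 0.559 -0.195  0.091]
14.325
```

View pics/w3.png

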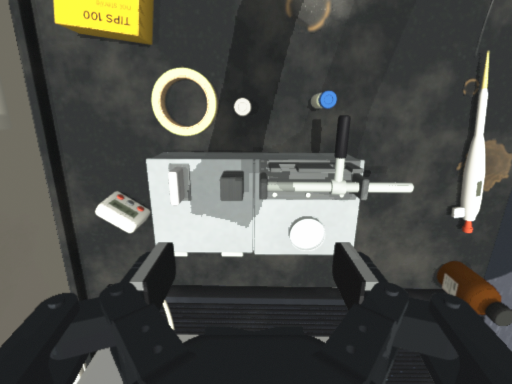

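Bolt drawn and handle level in the second notch: handle at (342,135), rod sticking out to (412,187), y moved from −0.052 to +0.016. The lid is next, after checking the room behind it and the IK.

```bash
cat >> h.py <<'E'
HG=np.array([.6355,-.208,.086])
def lg(th,a=.118,b=.031):  # b: 3 mm higher on the fin than lid_grip
    return HG+Z.apply([-a*np.cos(th)+b*np.sin(th),0,a*np.sin(th)+b*np.cos(th)])
E
python3 - <<'E'
from h import *
for n in ["top","scene"]:
    d=np.load(n+"0.npy"); P=cloud(n,d,np.ones_like(d,bool)); S=P[(P[:,0]>.66)&(P[:,0]<.95)&(abs(P[:,1]+.2)<.15)&(P[:,2]>.03)&(P[:,2]<.6)]
    for lo in np.arange(.66,.95,.03):
        s=S[(S[:,0]>=lo)&(S[:,0]<lo+.03)]; 
        if len(s): print(n,round(lo,2),len(s),np.round(np.percentile(s[:,2],[5,95]),3))
for th in [0,.8,1.66]:
    for dz in [0,.1]: print(th,np.round(tcp(lg(th)),3),np.round(ik(tcp(lg(th))+[0,0,dz],quat()),2))
E
```

```text
top 0.69 2 [0.034 0.038]
top 0.72 39 [0.037 0.075]
top 0.75 758 [0.034 0.048]
top 0.78 1013 [0.037 0.084]
top 0.81 10576 [0.043 0.473]
top 0.84 796 [0.472 0.487]
scene 0.69 4 [0.03  0.036]
scene 0.72 34 [0.038 0.074]
scene 0.75 545 [0.032 0.045]
scene 0.78 520 [0.038 0.086]
scene 0.81 11515 [0.069 0.463]
scene 0.84 952 [0.039 0.489]
scene 0.87 195 [0.475 0.485]
scene 0.9 394 [0.475 0.478]
scene 0.93 254 [0.475 0.478]
0 [ 0.518 -0.21   0.098] [-0.31  0.58  0.84  1.93 -0.56  0.88  2.41]
0 [ 0.518 -0.21   0.098] [-0.4   0.46  0.95  1.84 -0.42  1.06  2.3 ]
0.8 [ 0.576 -0.209  0.173] [-0.38  0.61  0.97  1.74 -0.56  1.1   2.36]
0.8 [ 0.576 -0.209  0.173] [-0.42  0.51  1.02  1.62 -0.45  1.27  2.27]
1.66 [ 0.677 -0.207  0.182] [-0.36  0.82  1.06  1.47 -0.73  1.28  2.36]
1.66 [ 0.677 -0.207  0.182] [-0.36  0.74  1.1   1.34 -0.65  1.44  2.3 ]
```

```bash
sed -i 's/-.208,.086/-.206,.086/' h.py
python3 - <<'E'
from h import *
reach(tcp(lg(0))+[0,0,.09],quat()); st("above")
s=move_l(tcp(lg(0)),velocity=.1,f_stop=12); st(("down",s))
if not s:
    gripper_close(35); st("closed")
    for th in [.15,.3,.45]:
        s=move_l(tcp(lg(th)),velocity=.07,f_stop=30); st((th,s))
        if s: break
im,d=get_image("scene"); cv2.imwrite("pics/s4.png",cv2.resize(im[110:270,190:390],None,fx=3,fy=3))
E
```

```text
above 15.1 [ 0.5177 -0.207   0.188 ] [-0.3  1.   0.6] [-0.01 -0.02 -0.03] 1.001
('down', False) 16.15 [ 0.5179 -0.2083  0.0985] [-0.5  0.1 -0. ] [ 0.03  0.   -0.03] 1.001
closed 16.81 [ 0.5176 -0.2079  0.0981] [-1.2  1.   3.1] [ 0.2   0.09 -0.19] 0.131
(0.15, False) 17.22 [ 0.5233 -0.2078  0.1158] [-2.   1.4  0.6] [ 0.24  0.64 -0.28] 0.136
(0.3, False) 17.62 [ 0.5321 -0.2077  0.1323] [-5.2  3.   2.8] [ 0.37  1.12 -0.22] 0.137
(0.45, False) 18.03 [ 0.5436 -0.2076  0.1476] [-5.   2.   2.4] [ 0.36  1.36 -0.2 ] 0.133
```

View pics/s4.png

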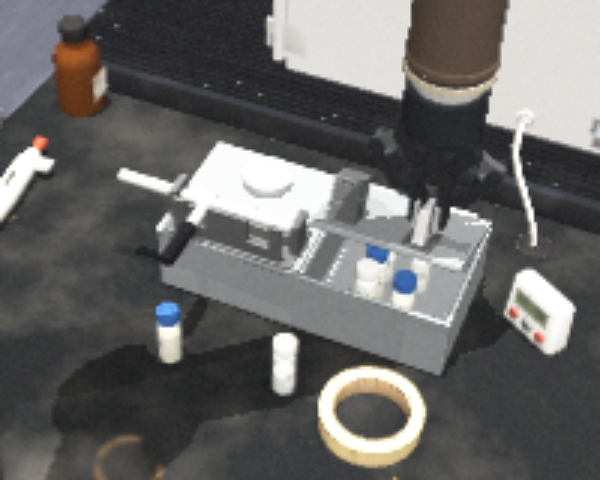

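The lid is rising with the fin in the jaws (425,215), the samples inside now show, and the handle lies down at (175,245). I carry on with the swing.

Run:
```python
from h import *
for th in [.6,.75,.9,1.05,1.2,1.35,1.5,1.6,1.68]:
    s=move_l(tcp(lg(th)),velocity=.07,f_stop=30); st((th,s))
    if s: break
im,d=get_image("scene"); cv2.imwrite("pics/s5.png",cv2.resize(im[90:270,190:390],None,fx=3,fy=3))
```

```text
(0.6, False) 18.49 [ 0.5567 -0.2075  0.1604] [-4.2  2.5  2.9] [ 0.32  1.22 -0.29] 0.136
(0.75, False) 18.9 [ 0.571  -0.2072  0.1707] [-3.5  0.9  1. ] [ 0.16  1.06 -0.19] 0.125
(0.9, False) 19.31 [ 0.5867 -0.207   0.1788] [-2.5 -0.2 -0.9] [-0.09  0.98 -0.17] 0.137
(1.05, False) 19.72 [ 0.6039 -0.2068  0.1848] [-2.4 -0.9 -3.1] [-0.21  0.84 -0.16] 0.138
(1.2, False) 20.12 [ 0.6218 -0.2066  0.1882] [-1.2 -1.7 -3.8] [-0.34  0.78 -0.07] 0.133
(1.35, False) 20.53 [ 0.6402 -0.2064  0.189 ] [-1.2 -2.4 -1.9] [-0.57  0.55 -0.08] 0.131
(1.5, False) 20.94 [ 0.6585 -0.2062  0.1871] [-0.7 -4.  -4.4] [-0.7   0.28 -0.03] 0.134
(1.6, False) 21.27 [ 0.6703 -0.206   0.1845] [-0.2 -4.9 -0.5] [-0.85  0.44  0.06] 0.132
(1.68, False) 21.56 [ 0.6796 -0.2059  0.1814] [ 0.  -5.9  1. ] [-0.95  0.4   0.  ] 0.136
```

View pics/s5.png

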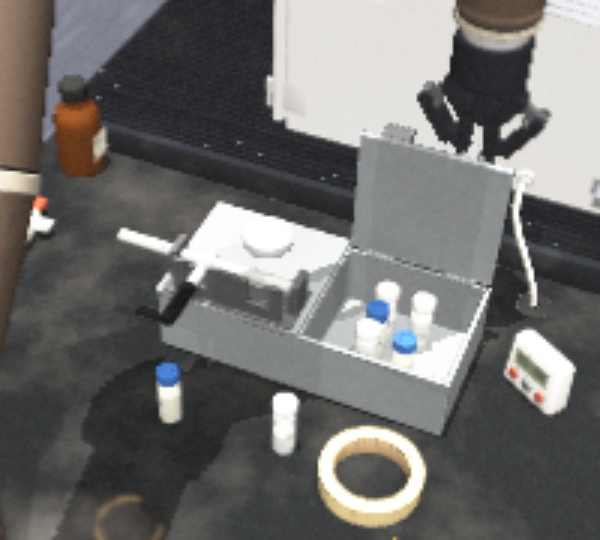

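The lid stands upright and the hand is behind its top edge at (490,120). I release it, retreat straight up and measure the lid angle.

Run:
```python
from h import *
open_gripper(); st("open")
s=move_l(tcp(lg(1.68))+[0.004,0,.15],velocity=.12,f_stop=12); st(("up",s))
reach([.50,-.05,.42],quat()); st("away")
for n in ["scene","top"]:
    im,d=get_image(n); cv2.imwrite(f"pics/{n}6.png",cv2.resize(im[90:270,190:390],None,fx=3,fy=3))
    P=cloud(n,d,np.ones_like(d,bool))
    S=P[(P[:,0]>.60)&(P[:,0]<.72)&(P[:,1]>-.25)&(P[:,1]<-.11)&(P[:,2]>.11)&(P[:,2]<.225)]
    if len(S)>50:
        k=np.polyfit(S[:,2],S[:,0],1); r=S[:,0]-np.polyval(k,S[:,2]); S=S[abs(r)<.006]; k=np.polyfit(S[:,2],S[:,0],1); print(n,len(S),"lid",np.pi/2+np.arctan(k[0]))
    H=P[(P[:,0]>.40)&(P[:,0]<.47)&(P[:,1]>-.08)&(P[:,1]<.06)&(P[:,2]>.105)&(P[:,2]<.22)]; print(n,"handle",len(H),np.round(np.median(H,0),3) if len(H) else"")
    for t in ["vial_a","tape_roll","bench_timer","petri_dish"]:
        print(t,[(round(o["conf"],2),np.round(np.median(cloud(n,d,o["region"]),0),3)) for o in outline_of(t,n)[:2]])
```

```text
open 22.32 [ 0.6792 -0.2052  0.1809] [ 0.2 -0.8  0.6] [-0.04 -0.03 -0.02] 0.997
('up', False) 23.72 [ 0.6829 -0.205   0.33  ] [-0.6  1.3  0.1] [-0.01  0.02  0.  ] 1.002
away 24.72 [ 0.5005 -0.0499  0.4201] [ 0.4 -0.4 -0.1] [ 0.06  0.01 -0.01] 1.003
scene 1239 lid 1.5709377572427334
scene handle 83 [0.438 0.017 0.123]
vial_a [(0.5, array([ 0.399, -0.116,  0.052]))]
tape_roll [(0.57, array([ 0.392, -0.209,  0.021]))]
bench_timer [(0.97, array([ 0.576, -0.328,  0.043])), (0.21, array([ 0.579, -0.131,  0.086]))]
petri_dish [(0.75, array([ 0.586, -0.014,  0.102]))]
top 120 lid 1.5368276951374886
top handle 0 
vial_a [(0.54, array([ 0.634, -0.233,  0.202]))]
tape_roll [(0.75, array([ 0.391, -0.233,  0.022]))]
bench_timer [(0.83, array([ 0.59 , -0.322,  0.057]))]
petri_dish [(0.41, array([0.512, 0.08 , 0.123]))]
```

View pics/scene6.png

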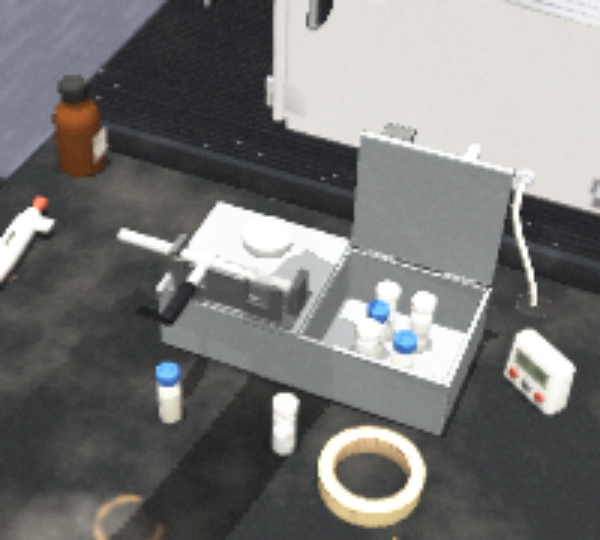

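The scene-camera fit puts the lid at about 1.57 rad. My commanded path implied 1.68, so the margin over 1.5 is uncertain. I'll press the lid's inner face back gently with closed fingers until it nears its stop, then measure again.

Run:
```python
from h import *
def lid():
    im,d=get_image("scene"); P=cloud("scene",d,np.ones_like(d,bool))
    S=P[(P[:,0]>.58)&(P[:,0]<.72)&(P[:,1]>-.25)&(P[:,1]<-.11)&(P[:,2]>.11)&(P[:,2]<.225)]
    A=np.c_[S[:,1:],np.ones(len(S))]; m=np.ones(len(S),bool)
    for _ in range(5):
        k=np.linalg.lstsq(A[m],S[m,0],rcond=None)[0]; m=abs(S[:,0]-A@k)<.006
    print("lid",m.sum(),np.round(k,3),round(np.pi/2+np.arctan(k[1]),3)); return im
lid()
gripper_close(20)
reach([.575,-.18,.30],quat()); move_l([.575,-.18,.205],velocity=.12,f_stop=12); st("down")
s=move_l([.650,-.18,.205],velocity=.04,f_stop=10); st(("push",s))
move_l([.57,-.18,.205],velocity=.12); move_l([.57,-.18,.33],velocity=.15)
reach([.48,0,.42],quat()); st("away")
im=lid(); cv2.imwrite("pics/s7.png",cv2.resize(im[90:270,190:390],None,fx=3,fy=3))
```

```text
lid 1303 [-0.015 -0.004  0.628] 1.567
down 27.77 [ 0.5754 -0.1802  0.2058] [ 0.1  1.  -0.4] [ 0.03  0.03 -0.01] -0.006
('push', True) 29.32 [ 0.6426 -0.1799  0.2037] [-1.4  0.3  1. ] [0.01 0.25 0.04] 0.001
away 32.16 [ 4.800e-01 -1.000e-04  4.199e-01] [0.1 1.1 1. ] [-0.02 -0.   -0.01] -0.001
lid 1496 [-0.013  0.185  0.612] 1.754
```

View pics/s7.png

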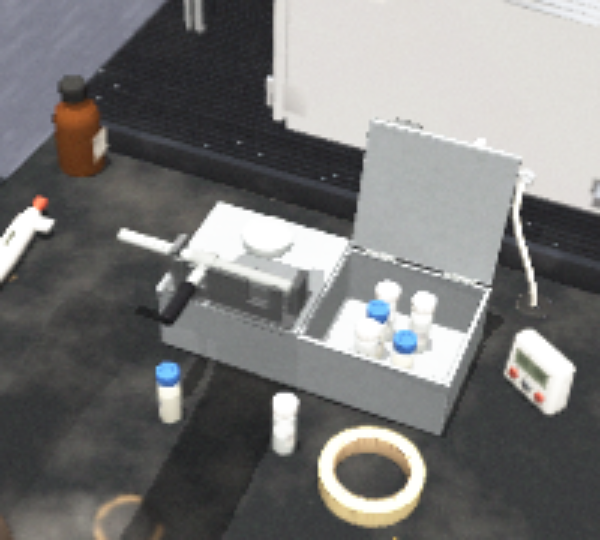

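The lid now measures 1.75 rad, which is its stop. The handle is down at (180,300), everything around the chest is in place, and the arm is clear.

```bash
python3 -c "
from h import *
dwell(.3); st('end'); job_done()"
```

```text
end 32.51 [ 0.4801 -0.0005  0.42  ] [-0.7  0.3  0.8] [0.03 0.01 0.03] 0.001
the job is handed in; nothing more can be done
```

The chest is unlocked and open, and I handed the job in at 32.5 s of the 51 s. I lifted the bolt handle, drew the bolt and laid the handle in the second notch. Then I swung the lid back by its fin, let go, and nudged it to its stop with closed fingers.

**Last checks:**
- **Bolt:** the handle lies level in the second notch. It moved about 68 mm along y, measured with the wrist camera just after laying it down; later pictures show it still there.
- **Lid:** it measures 1.75 rad in the scene camera, which is its stop.
- **Surroundings:** the things still in the last scene picture show no visible movement. The tip box and most of the pipette were outside that crop, and I did not check them again at the end.
- **Arm:** it is clear of everything, with the force reading near zero.

**Disagreements:**
- After the fin swing the lid measured only about 1.57 rad, while my commanded path implied 1.68. That left a thin margin over the 1.5 limit, so I added the push. It ended on the 10 N contact stop.
- After the lid was open, several network detections in the top camera were wrong: "vial" on the lid, "petri dish" on the bolt rod. I relied on the scene camera instead.

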